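# Settle a rocking jar stand in its crumb tray

### The job

The T-shaped wooden jar stand sits crooked on the rim of its crumb tray and rocks: turn it round on the tray, without carrying it off or lifting it high, until its four feet drop into the T-shaped pocket and it sits flat. It has far to go, so use at least two holds: turn it part of the way, set it down and let go while it is still askew, then take a fresh hold, turn it the rest of the way and let go. Then stand the lidded white jar gently in the middle of the stand, and leave the other breakfast things where they are.

Things in the scene. Friction and masses are not known exactly. Their poses are not given: they have to be found in the camera images.
- tray: Fixed square grey crumb tray, 190 x 190 mm, its yaw varies; wide flat rim 16 mm above the counter, with a T-shaped pocket sunk in it. Origin at the centre of its underside, on the counter; z up, x along the stem of the pocket's T towards its free end. The stand fits the pocket one way only: origin over origin, x axes alike, soles 8 mm above the counter, with 5 mm to spare round its feet.
- pocket (a point): Centre of the tray, on the cork-lined pocket floor (8 mm above the counter, 8 mm below the rim, walls upright), axes as the tray's. The pocket's cross-piece spans x -63 to -37 mm, y -63 to +63 mm; its stem x -37 to +63 mm, y -35 to +35 mm.
- stand: Loose wooden T-shaped jar stand, 128 x 128 x 54 mm, about 0.35 kg. Origin midway between the soles of its feet, z up, x along the stem towards its free end. Round feet, 16 mm diameter, at x, y = (-50, +-50) and (+50, +-22) mm. Starts upright or slightly tilted on the tray, one or two feet over the pocket, the others on the rim, turned 126 to 180 degrees either way from the fitting direction.
- stem_end (a point): On the stand's top near the free end of the stem, at (60, 0, 54) mm of the stand. The top board is 14 mm thick, z 40 to 54 mm: stem x -36 to +64 mm, y -30 to +30 mm; cross-piece x -64 to -36 mm, y -64 to +64 mm.
- stand_grip (a point): Inside the stand's board at (5, 0, 47) mm of the stand: a place to grip from above, by the two long sides of the stem (60 mm wide, fingers closing along the stand's y), clear of the feet.
- jar: Loose white ceramic jar with a flat pale wooden lid, upright on the counter to one side; round, 58 mm diameter straight wall up to 92 mm, lid and small knob up to 110 mm, about 0.35 kg. Origin at the centre of its underside. Grip it from above by the wall, fingers down both sides, about 70 mm above its underside.
- bowl: White cereal bowl, 124 mm wide, 55 mm high; bystander, on the other side of the tray from the jar. Origin under its centre.
- mug: Blue mug, 80 mm wide, 90 mm high; bystander beyond the tray. Origin under its centre.
- jug: Clear cereal jug, 96 mm wide, 250 mm high plus a small thumb lever, handle on one side reaching 90 mm from its axis; bystander, far left. Origin under its centre.

How it is judged (in metres and radians):
On the way, in this order (a step that is already met when the one before it is completed fails the run):
1. the stand, turned part of the way (stem end more than 30 mm from where it was), is set down and let go on the tray, upright but not yet in the pocket (contact force between the fingers and stand below 0.05 N and distance of stem_end from where it was at the start of the episode above 0.03 m and angle between stand's own z axis and vertical below 0.2 rad and linear speed of stand below 0.03 m/s and not (z of stand in the frame of tray below 0.0105 m and angle between stand's own z axis and vertical below 0.03 rad and horizontal distance between stand and tray below 0.012 m and x of stem_end in the frame of tray above 0.045 m)), for 0.2 s.
2. the stand sits with all four feet in the pocket, let go, the jar not yet on it (z of stand in the frame of tray below 0.0105 m and angle between stand's own z axis and vertical below 0.03 rad and horizontal distance between stand and tray below 0.012 m and x of stem_end in the frame of tray above 0.045 m and contact force between the fingers and stand below 0.05 N and horizontal distance between jar and stand above 0.1 m), for 0.2 s.
At the end, for the whole second after the job is handed in: Stand in the pocket on all four feet: soles within 2.5 mm of its floor, tilt under 1.7 degrees, centre within 12 mm of the tray's, stem along the pocket's stem. Jar upright (under 3 degrees) on the stand, its axis within 20 mm of the stand's centre. Both released and at rest (z of stand in the frame of tray below 0.0105 m and angle between stand's own z axis and vertical below 0.03 rad and horizontal distance between stand and tray below 0.012 m and x of stem_end in the frame of tray above 0.045 m and contact force between the fingers and stand below 0.05 N and horizontal distance between jar and stand below 0.02 m and z of jar in the frame of stand between 0.05 and 0.058 m and angle between jar's own z axis and vertical below 0.05 rad and linear speed of each of jar, stand below 0.02 m/s); the robot touches nothing.
It fails at once if the stand is taken off the tray (over 80 mm aside, or soles more than 60 mm above the counter) or tipped over (horizontal distance between stand and tray above 0.08 m or z of stand in the frame of tray above 0.06 m or angle between stand's own z axis and vertical above 0.6 rad).
It fails at once if the jar is tipped over (angle between jar's own z axis and vertical above 0.6 rad).
It fails at once if the jar is banged down on the stand (over 60 N) (contact force between jar and stand above 60 N).
It fails at once if a bystander is moved by more than 30 mm (distance of any of bowl, mug, jug from where it was at the start of the episode above 0.03 m).
It also fails if it takes over 64 s, if anything falls off the work surface, if the arm or the gripper's body presses on something with over 40 N, if the wrist force passes 120 N, or if a joint passes its speed limit or range.

### The arm

A 6-joint arm with a two-finger parallel gripper is mounted at the origin on the work surface. World frame = base frame: x ahead of the robot, y to its left, z up, the work surface at z = 0. Lengths are in mm, angles in degrees, forces in N, time in s.
With the tool pointing down it reaches from about 325 to 850 mm from the base axis. Payload 4.4 kg.
Tool frame: the origin (TCP) lies between the finger pads; the fingertips stand 11 mm ahead of it and the grasp point (between the pads) lies 8 mm behind it; z points along the fingers, y is the line along which they close (so a half turn about z gives the same grasp; the last joint's range is limited). The gripper opens to 94 mm and grips with 3 to 60 N. Pads are 16 mm wide; open, the fingers measure 119 mm over their backs; the gripper's body (75 mm by 177 mm) begins 78 mm behind the grasp point.
Start: joints at [-8.623, 11.837, 88.321, -0, 79.842, -8.623], TCP at [575.002, -0.012, 216.447] pointing down, gripper open.
Joint ranges: [-156.59, 156.59], [-49.26, 127.26], [12.9, 141.05], [-63.56, 243.56], [4.71, 150.69], [-161.64, 161.64]. Speed limits (degrees/s): [159.86, 159.86, 180, 180, 180, 180].

### API

Orientations are given as [roll, pitch, yaw] about the fixed x, y, z axes, in that order (R = Rz(yaw) Ry(pitch) Rx(roll)).
In Python, from bench import manip gives the robot as it stands.
- The arm moves only by the shell command python3 -m creep 'ROWS' [FORCE]. ROWS is JSON, one flat list of numbers, 7 for each row, row after row: the turn, a rotation vector about the tool's x, y, z in rad, then the shift along the tool's x, y, z in mm, then the closure, from 0 (fully open) to 1 (shut). In form: [wx, wy, wz, tx, ty, tz, grip, wx, wy, wz, tx, ty, tz, grip, ...]. A call has 1 to 10 rows; each row is the pose to reach, as a shift and turn from the pose commanded when the call began, along the tool's axes at that moment; what a row does not reach only later rows make up. A row lasts 1/8 s, in which the tool goes at most 62.5 mm and 10.7 degrees, less where a joint would pass 70% of its speed; a pose out of reach is approached as far as the arm can. A call with a gripper value outside its range is refused whole. The fingers move at their own pace and stop on an object; FORCE is the grip in N (left out, the last holds). Time passes only in rows, so rows that repeat a pose let the fingers close. It gives the time, the measured TCP pose, the force, the opening and the grip force at its end, in the units of the state.
- manip.observe(): the state, without advancing time (a new reading comes with each control period).
- manip.grab_frame(name): name is "scene" or "side" or "wrist"; returns a dict with "frame" (420x560x3 uint8, red, green, blue), "mtx" (3x3 intrinsics, pixels), "R" (3x3) and "t" (3): a world point X has camera coordinates R X + t; the wrist camera has in their place "hand_eye" (4x4, takes a point from camera to tool coordinates, whose origin is the TCP and whose axes are the flange's). Camera axes: x right, y down, z forward; pixel columns grow to the right and rows downward; lengths in mm; the calibration is good to about 2 mm. A picture is of the moment at which its call begins: read the wrist's pose just before it. There is no depth.
- manip.close_job(): hands the job in; it is judged then, once.
The state is a dict: "clock": time; "joints": joint angles; "qvel": joint speeds; "joint_efforts": joint torques, N m; "tool_pos": TCP position; "ee_rot": TCP orientation; "contact_force": force on the tool from outside, world axes, zero at the start; "moment": the same for the moment, N m; "grip_width": opening from 0.0 (shut) to 1.0 (fully open); "finger_force": force on a finger pad.
Only numpy, scipy, OpenCV 4.12 (cv2) and the standard library are available. Lean on these libraries where they do the work, as an engineer would, in place of code of your own. Each camera call takes 0.05 s, during which the arm holds its last target. There are 200 camera calls.

## Working session

There is one attempt and no reset: what is moved stays moved. The work goes in short steps, Python scripts to look and compute and a shell command to move; the robot and the scene stay as the last step left them, time stands still between calls to the robot, and variables do not carry over. Pictures are saved under pics/ and viewed, at most 12 in all, crops included, and the job is handed in when it is done.

```bash
ls; mkdir -p pics; python3 - <<'E'
from bench import manip
import cv2,numpy as np
s=manip.observe();print(s)
for n in("scene","side","wrist"):
    g=manip.grab_frame(n);cv2.imwrite(f"pics/{n}0.png",g["frame"][:,:,::-1])
    np.savez(f"pics/{n}0.npz",**g)
    print(n,{k:np.round(v,3).tolist() for k,v in g.items() if k!="frame"})
E
```

```text
pics
{'clock': 0.0, 'joints': array([-8.62208228e+00,  1.18825604e+01,  8.84043703e+01, -4.43794307e-04,
        7.98419782e+01, -8.62288445e+00]), 'qvel': array([ 0.03804631, -0.07504493, -0.04742814,  0.02257846, -0.09553885,
       -0.12726431]), 'joint_efforts': array([-8.39226868e-05, -3.70882022e+01, -2.81415099e+01,  6.96549774e-02,
        3.60915181e-02, -1.71865345e-04]), 'tool_pos': array([5.74214765e+02, 1.14557678e-01, 2.15311084e+02]), 'ee_rot': array([-1.79872483e+02, -1.88956029e-02,  9.00008599e+01]), 'contact_force': array([-0.76412331, -0.29846917,  0.03912009]), 'moment': array([-0.03847093, -0.00777419,  0.00195791]), 'finger_force': 0.0, 'grip_width': 0.9943796280508543}
scene {'mtx': [[513.169, 0.0, 283.661], [0.0, 513.169, 207.492], [0.0, 0.0, 1.0]], 'R': [[-0.744, 0.668, 0.011], [0.365, 0.42, -0.831], [-0.56, -0.614, -0.557]], 't': [428.553, -190.951, 1908.484]}
side {'mtx': [[403.873, 0.0, 278.442], [0.0, 403.873, 213.059], [0.0, 0.0, 1.0]], 'R': [[-0.838, -0.546, 0.017], [-0.368, 0.541, -0.756], [0.404, -0.64, -0.654]], 't': [539.114, 251.977, 922.615]}
wrist {'mtx': [[293.506, 0.0, 277.32], [0.0, 293.506, 206.63], [0.0, 0.0, 1.0]], 'hand_eye': [[0.0, -0.97, -0.242, 69.754], [1.0, 0.0, -0.0, -0.548], [0.0, -0.242, 0.97, -167.436], [0.0, 0.0, 0.0, 1.0]]}
```

View images.

```bash
python3 - <<'E'
import cv2,numpy as np
a=[cv2.imread(f"pics/{n}0.png") for n in("scene","side","wrist")]
cv2.imwrite("pics/m0.png",np.vstack([np.hstack([cv2.resize(a[0],(400,300)),cv2.resize(a[2],(400,300))])]))
E
```

```text
(no output)
```

View pics/side0.png

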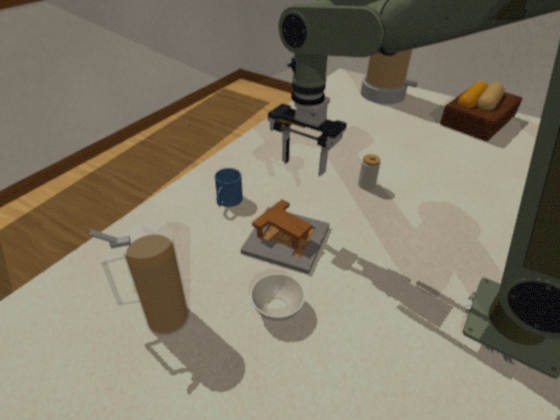

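View pics/m0.png

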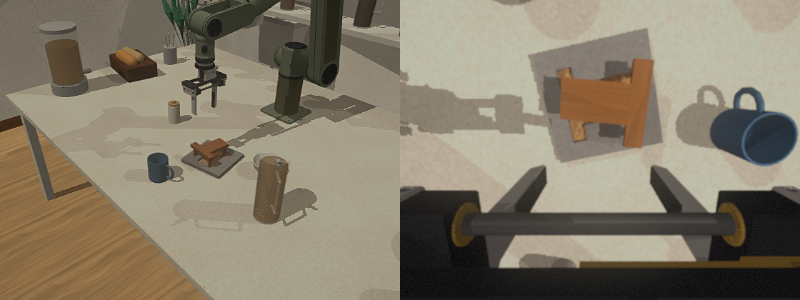

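```bash
cat > h.py <<'E'
import numpy as np,cv2
from scipy.spatial.transform import Rotation as Ro
from bench import manip
def cam(n):
    """frame, K, and world->camera R,t"""
    s=manip.observe(); g=manip.grab_frame(n)
    return g["frame"],g["mtx"],*ext(g,s)
def ext(g,s):
    if "R" in g: return g["R"],g["t"]
    T=np.eye(4);T[:3,:3]=Ro.from_euler("xyz",s["ee_rot"],degrees=True).as_matrix();T[:3,3]=s["tool_pos"]
    M=np.linalg.inv(T@g["hand_eye"]);return M[:3,:3],M[:3,3]
def proj(X,K,R,t):
    c=(np.asarray(X,float).reshape(-1,3)@R.T+t)@K.T;return c[:,:2]/c[:,2:]
def onplane(uv,z,K,R,t):
    uv=np.atleast_2d(np.asarray(uv,float));d=np.c_[uv,np.ones(len(uv))]@np.linalg.inv(K).T@R;o=-R.T@t
    return o+d*((z-o[2])/d[:,2:])
def tri(uvs,cams):
    A=[];b=[]
    for uv,(K,R,t) in zip(uvs,cams):
        P=K@np.c_[R,t]
        for i in(0,1): r=uv[i]*P[2]-P[i];A.append(r[:3]/np.linalg.norm(r[:3]));b.append(-r[3]/np.linalg.norm(r[:3]))
    x,res,*_=np.linalg.lstsq(np.array(A),np.array(b),rcond=None);return x,np.sqrt(res)
E
python3 - <<'E'
from h import *
s=manip.observe()
g=manip.grab_frame("wrist");R,t=ext(g,s);K=g["mtx"]
print(onplane([[275,133],[343,57],[525,187]],16,K,R,t))
g=dict(np.load("pics/side0.npz"));print(onplane([[287,240],[370,187],[278,305],[228,200],[163,320]],0,g["mtx"],g["R"],g["t"]))
f=g["frame"];cv2.imwrite("pics/s1.png",cv2.resize(f[140:340,150:400,::-1],None,fx=3,fy=3,interpolation=cv2.INTER_CUBIC))
w=cv2.imread("pics/wrist0.png");cv2.imwrite("pics/w1.png",cv2.resize(w[20:250,150:420],None,fx=2.6,fy=2.6,interpolation=cv2.INTER_CUBIC))
E
```

```text
[[570.63886892  70.2704959   16.        ]
 [648.47971685 154.55710386  16.        ]
 [886.93903518   4.13081744  16.        ]]
[[ 574.62723272   62.53796637    0.        ]
 [ 481.81672704 -293.75019555    0.        ]
 [ 476.59715369  258.14048874    0.        ]
 [ 818.06296028   16.44759026    0.        ]
 [ 670.26120865  437.26931067    0.        ]]
```

View pics/w1.png

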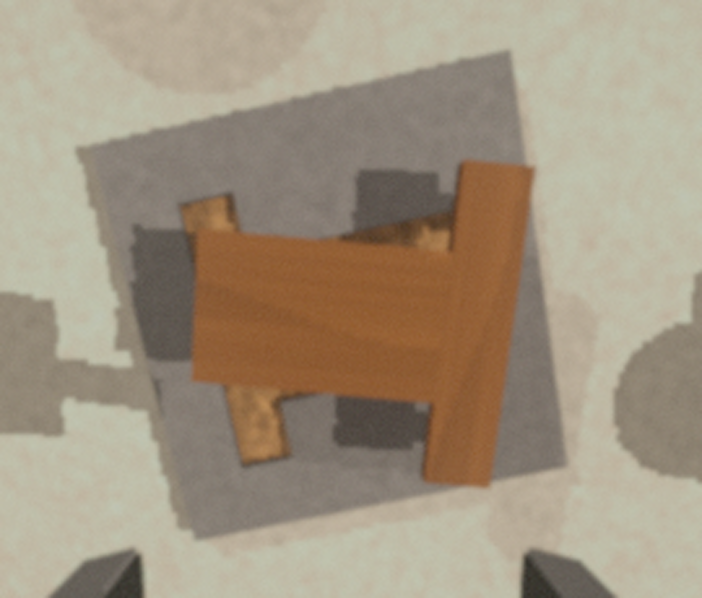

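View pics/s1.png

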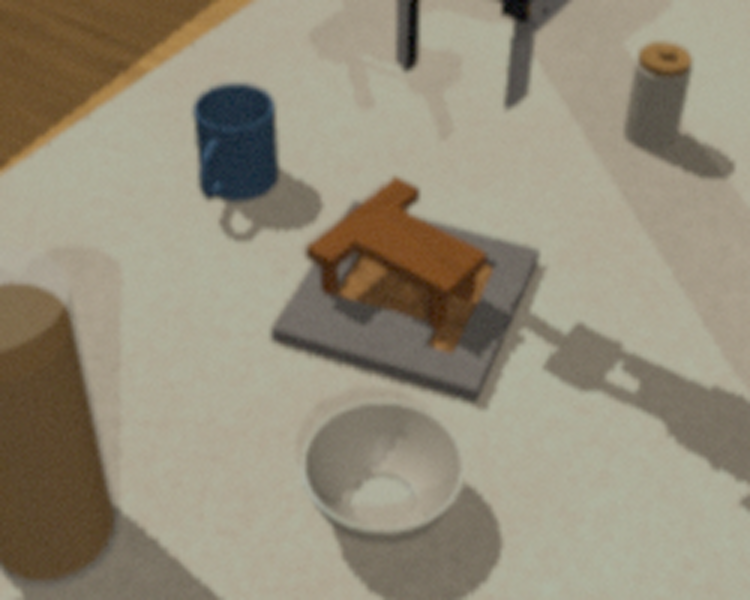

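```bash
python3 - <<'E'
from h import *
from scipy.optimize import least_squares
s=dict(tool_pos=np.array([574.2,0.1,215.3]),ee_rot=np.array([-179.872,-.019,90.0]))
gw=dict(np.load("pics/wrist0.npz"));gs=dict(np.load("pics/side0.npz"))
W=(gw["mtx"],*ext(gw,s));S=(gs["mtx"],gs["R"],gs["t"])
w=lambda p:np.array(p)/2.6+[150,20]
q=lambda p:np.array(p)/3+[150,140]
# tray corners in tray frame (assumed yaw ~12): +x+y,...
C=np.array([[-95,95],[95,95],[95,-95],[-95,-95]])
tw=w([[82,148],[510,52],[567,465],[197,538]])
ts=q([[477,392],[273,332],[355,205],[538,252]])
def tr(p):
    c,s_=np.cos(p[2]),np.sin(p[2]);X=np.c_[C@np.array([[c,s_],[-s_,c]])+p[:2],np.full(4,p[3])];return X
f=lambda p:np.r_[(proj(tr(p),*W)-tw).ravel(),(proj(tr(p),*S)-ts).ravel()]
r=least_squares(f,[570,70,.2,16],loss="soft_l1");print("tray",r.x[:2],np.degrees(r.x[2]),r.x[3],"\n",f(r.x).round(1))
# stand
P=np.array([[64,-30],[64,30],[-64,-64],[-64,64],[-36,-64],[-36,64],[-36,-30],[-36,30]],float)
P=np.c_[P,np.full(8,54)]
pw=w([[198,233],[193,381],[535,167],[490,487],[460,160],[425,482],[452,250],[435,402]])
# side picks: stem free corners; 
Is=[1,0,5,2];ps=q([[445,290],[487,258],[310+35,262-0],[398,180]])
def st(p):return Ro.from_euler("xyz",[p[3],p[4],p[5]]).apply(P)+p[:3]
def g(p):
    X=st(p);return np.r_[(proj(X,*W)-pw).ravel(),(proj(X,*S)[[1,0,2]]-ps[[0,1,3]]).ravel()]
r2=least_squares(g,[570,70,16,0,0,3.1],loss="soft_l1");print("stand",r2.x[:3],np.degrees(r2.x[3:]),"\n",g(r2.x).round(1))
print(proj(st(r2.x),*S)*3-[450,420])
print("grip pt",Ro.from_euler("xyz",r2.x[3:]).apply([5,0,47])+r2.x[:3])
E
```

```text
tray [577.34394945  61.09167444] 11.968214250808892 10.900692020763984 
 [ 3.7 -0.  -1.  -0.2 -0.6 -0.2 -0.4  0.5 -0.1  0.1 -0.6 -0.4 -0.7 -0.9
  0.  -0.3]
stand [592.11825083  80.35366789  44.13604458] [-26.87244879  13.15085036 173.3509549 ] 
 [ -8.5   0.2   0.6  -2.5   6.2  -0.    1.2   0.2  -0.3  -0.2   0.4  -2.1
  -1.4   5.1  -0.8   2.9  13.1 -10.6 -10.8   4.4 -25.4   2.6]
[[454.63230628 271.24528175]
 [484.25661201 258.32584036]
 [321.73862376 187.67391545]
 [393.98780885 169.92287606]
 [346.05979448 207.07040456]
 [416.48981433 187.28073957]
 [366.21801928 201.40627843]
 [399.16371437 192.14908568]]
grip pt [575.34793724  60.92047822  83.82367139]
```

```bash
cat > stand.py <<'E'
from h import *
from scipy.optimize import least_squares
P=np.array([[64,-30],[64,30],[-64,-64],[-64,64],[-36,-64],[-36,64],[-36,-30],[-36,30]],float)
P=np.c_[P,np.full(8,54)]
def st(p):return Ro.from_euler("xyz",[p[3],p[4],p[5]]).apply(P)+p[:3]
def fit(views,p0):
    """views: (cam, indices, pixels)"""
    g=lambda p:np.concatenate([(proj(st(p),*c)[i]-uv).ravel() for c,i,uv in views])
    r=least_squares(g,p0,loss="soft_l1");return r.x,g(r.x)
E
python3 - <<'E'
from stand import *
s=dict(tool_pos=np.array([574.2,0.1,215.3]),ee_rot=np.array([-179.872,-.019,90.0]))
gw=dict(np.load("pics/wrist0.npz"));gs=dict(np.load("pics/side0.npz"))
W=(gw["mtx"],*ext(gw,s));S=(gs["mtx"],gs["R"],gs["t"])
pw=np.array([[198,233],[193,381],[535,167],[490,487],[460,160],[425,482],[452,250],[435,402]])/2.6+[150,20]
ps=np.array([[445,287],[487,258],[398,180],[418,190],[310,248]])/3+[150,140]
for V in([(W,list(range(8)),pw)],[(W,list(range(8)),pw),(S,[0,1,3,5,2],ps)]):
    x,r=fit(V,[570,70,16,0,0,3.1]);print(x[:3].round(1),np.degrees(x[3:]).round(1),r.round(1),(Ro.from_euler("xyz",x[3:]).apply([5,0,47])+x[:3]).round(1),(Ro.from_euler("xyz",x[3:]).apply([60,0,54])+x[:3]).round(1))
    print((st(x)[:,2]).round(0))
E
```

```text
[583.4  59.4  12.8] [-1.000e-01  1.000e+00  1.755e+02] [ 0.4 -0.8  0.2  0.6 -0.4 -0.5  0.2  0.1  0.5 -0.1 -0.  -0.1 -0.4  0.7
 -0.4  0.2] [577.6  59.7  59.7] [522.6  64.1  65.8]
[66. 66. 68. 68. 68. 67. 67. 67.]
[582.9  60.3  12.5] [ -1.3   0.3 175.5] [ 0.2 -0.6  0.3  0.8 -0.3 -0.3 -0.2 -0.3  0.7  0.  -0.2 -0.4 -0.4  0.9
 -0.5  0.2  0.7  1.2 -0.2 -1.2 -1.3 -0.6  0.   0.1 -1.3 -0.4] [577.5  59.7  59.4] [522.7  63.9  66.1]
[67. 65. 68. 65. 68. 65. 67. 66.]
```

```bash
python3 -m creep '[0,0,-0.18,12,1,20,0, 0,0,-0.36,24,1.5,40,0, 0,0,-0.54,36,2,60,0, 0,0,-0.72,48,2.5,80,0, 0,0,-0.90,59.7,2.5,96,0, 0,0,-1.08,59.7,2.5,96,0, 0,0,-1.26,59.7,2.5,96,0, 0,0,-1.44,59.7,2.5,96,0, 0,0,-1.492,59.7,2.5,96,0, 0,0,-1.492,59.7,2.5,96,0]' 30; python3 - <<'E'
from stand import *
f,*W=cam("wrist");cv2.imwrite("pics/w2.png",f[:,:,::-1])
for n,x in(("stand",[582.9,60.3,12.5,0,0,np.radians(175.5)]),):print(proj(st(x),*W).round())
print(manip.observe()["joints"].round(1))
E
```

```text
clock: 1.45
tool_pos: [577.3, 59.7, 120.2]
ee_rot: [-180.0, -0.0, 175.4]
contact_force: [-0.4, 0.0, -0.7]
grip_width: 1.0
finger_force: 0.0
[[320. 150.]
 [239. 150.]
 [355. 304.]
 [203. 304.]
 [357. 274.]
 [201. 274.]
 [315. 274.]
 [242. 274.]]
[ -2.6  17.9  92.8  -0.   69.3 -88.1]
```

View pics/w2.png

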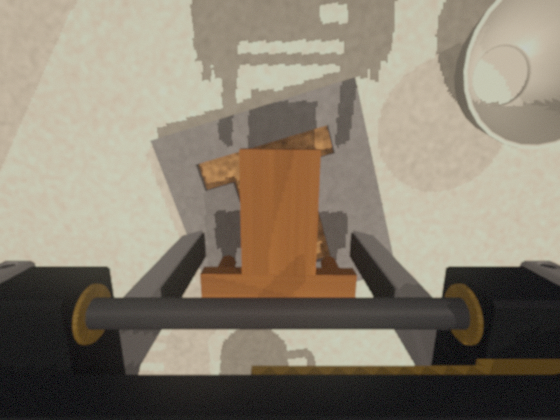

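```bash
python3 -m creep '[0,0,0,0,0,25,0, 0,0,0,0,0,50,0, 0,0,0,0,0,64,0, 0,0,0,0,0,68,0, 0,0,0,0,0,68,0.3, 0,0,0,0,0,68,0.6, 0,0,0,0,0,68,0.6, 0,0,0,0,0,68,0.6, 0,0,0,0,0,60,0.6, 0,0,0,0,0,52,0.6]' 30; python3 -m creep '[0,0,0,0,0,0,0.6]'
```

```text
clock: 2.75
tool_pos: [576.9, 59.7, 68.4]
ee_rot: [-180.0, -0.1, 175.5]
contact_force: [-0.7, -1.0, -2.9]
grip_width: 0.636
finger_force: 30.0
clock: 2.88
tool_pos: [578.2, 59.7, 69.4]
ee_rot: [-180.0, 0.1, 175.5]
contact_force: [-0.3, 0.1, -2.9]
grip_width: 0.636
finger_force: 30.0
```

```bash
python3 -m creep '[0,0,0.17,0,1,0,0.6, 0,0,0.34,0,2,0,0.6, 0,0,0.51,0,3,0,0.6, 0,0,0.68,0,4,0,0.6, 0,0,0.85,0,5,0,0.6, 0,0,1.02,0,6,0,0.6, 0,0,1.19,-0.4,6.4,0,0.6, 0,0,1.36,-0.4,6.4,0,0.6, 0,0,1.53,-0.4,6.4,0,0.6, 0,0,1.702,-0.4,6.4,0,0.6]'; python3 -m creep '[0,0,0,0,0,0,0.6, 0,0,0,0,0,6,0.6, 0,0,0,0,0,9,0.6, 0,0,0,0,0,11,0.6, 0,0,0,0,0,12,0.6, 0,0,0,0,0,12,0.6]'
```

```text
clock: 4.12
tool_pos: [578.2, 66.0, 68.2]
ee_rot: [-180.0, 0.0, 77.6]
contact_force: [0.2, 0.1, -2.9]
grip_width: 0.635
finger_force: 30.0
clock: 4.88
tool_pos: [578.4, 66.1, 56.4]
ee_rot: [-180.0, -0.0, 78.0]
contact_force: [-0.3, -0.4, -3.3]
grip_width: 0.631
finger_force: 30.0
```

```bash
python3 -m creep '[0,0,0,0,0,1,0.6, 0,0,0,0,0,1.5,0.6, 0,0,0,0,0,1.5,0.4, 0,0,0,0,0,1.5,0.2, 0,0,0,0,0,1.5,0, 0,0,0,0,0,1.5,0, 0,0,0,0,0,1.5,0, 0,0,0,0,0,-20,0, 0,0,0,0,0,-50,0, 0,0,0,0,0,-80,0]'
python3 -m creep '[0,0,0,0,0,-30,0, 0,0,0,0,0,-60,0, 0,0,0,-30,0,-60,0, 0,0,0,-60,0,-60,0, 0,0,0,-60,0,-60,0]'
python3 - <<'E'
from stand import *
f,*W=cam("wrist");cv2.imwrite("pics/w3.png",f[:,:,::-1]);np.savez("pics/w3.npz",K=W[0],R=W[1],t=W[2])
x=[577.3,61.1,16,0,0,np.radians(78)];print(proj(st(x),*W).round())
f,*S=cam("side");cv2.imwrite("pics/s3.png",f[:,:,::-1])
E
```

```text
clock: 6.12
tool_pos: [578.2, 66.0, 137.1]
ee_rot: [-180.0, 0.0, 78.0]
contact_force: [0.5, -1.1, -1.0]
grip_width: 0.997
finger_force: 0.0
clock: 6.75
tool_pos: [565.7, 5.9, 196.6]
ee_rot: [180.0, 0.0, 77.8]
contact_force: [-0.1, -0.1, -0.3]
grip_width: 1.002
finger_force: 0.0
[[310.  77.]
 [245.  77.]
 [340. 210.]
 [216. 210.]
 [341. 183.]
 [214. 184.]
 [307. 183.]
 [248. 184.]]
```

View pics/w3.png

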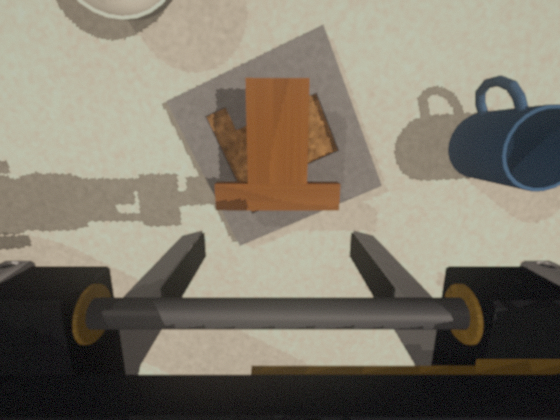

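```bash
python3 - <<'E'
from stand import *
g=np.load("pics/w3.npz");W=(g["K"],g["R"],g["t"])
C=np.array([[95,-95],[95,95],[-95,95],[-95,-95],[63,35],[63,-35],[-63,63],[-37,63]],float)
uv=np.array([[383,185],[325,26],[164,104],[242,243],[318,94],[337,152],[206,114],[228,107]],float)
X=lambda p:np.c_[C@np.array([[np.cos(p[2]),np.sin(p[2])],[-np.sin(p[2]),np.cos(p[2])]])+p[:2],np.full(8,16)]
f=lambda p:(proj(X(p),*W)-uv).ravel()
r=least_squares(f,[577,61,.2],loss="soft_l1");print(r.x,np.degrees(r.x[2]),f(r.x).round(1))
x,e=fit([(W,list(range(6)),np.array([[309,77],[246,77],[340,210],[215,210],[340,183],[215,183]],float))],[577,61,16,0,0,1.36]);print(x[:3],np.degrees(x[3:]),e.round(1))
E
```

```text
[5.78777877e+02 5.98052489e+01 2.05820938e-01] 11.792671079462986 [ 0.2  1.8 -0.3 -1.   3.3 -2.  -1.3  4.  -0.  -0.8  3.5 -0.5 -0.2  3.1
 -1.7  0.4]
[576.90370493  59.33469643  14.72896948] [-2.49752087e-02  2.56449639e+00  7.78412959e+01] [ 0.3  0.2 -0.3  0.2 -0.4 -0.1  0.4 -0.1  0.8 -0.2 -0.8 -0.2]
```

```bash
python3 -m creep '[0,0,0,30,0,20,0, 0,0,0,60,0,40,0, 0,0,0,60,0,80,0, 0,0,0,60,0,120,0, 0,0,0,60,0,136,0, 0,0,0,60,0,141,0, 0,0,0,60,0,141,0.3, 0,0,0,60,0,141,0.6, 0,0,0,60,0,141,0.6, 0,0,0,60,0,141,0.6]' 30;  python3 -m creep '[0,0,0,0,0,-6,0.6, 0,0,0,0,0,-12,0.6, 0,0,0,0,0,-12,0.6]'
```

```text
clock: 8.1
tool_pos: [578.8, 66.0, 56.3]
ee_rot: [179.9, -0.0, 78.0]
contact_force: [0.8, -0.2, 3.0]
grip_width: 0.636
finger_force: 30.0
clock: 8.48
tool_pos: [578.8, 66.0, 68.0]
ee_rot: [179.9, -0.0, 78.0]
contact_force: [0.5, -0.7, -2.2]
grip_width: 0.638
finger_force: 30.0
```

```bash
python3 -m creep '[0,0,0.15,-0.5,0.7,0,0.6, 0,0,0.3,-1,1.5,0,0.6, 0,0,0.46,-1.5,2.2,0,0.6, 0,0,0.62,-2,3,0,0.6, 0,0,0.78,-2.5,3.7,0,0.6, 0,0,0.94,-3,4.5,0,0.6, 0,0,1.08,-3.5,5.3,0,0.6, 0,0,1.154,-3.5,5.3,0,0.6, 0,0,1.154,-3.5,5.3,0,0.6, 0,0,1.154,-3.5,5.3,0,0.6]'
python3 -m creep '[0,0,0,0,0,5,0.6, 0,0,0,0,0,9,0.6, 0,0,0,0,0,12,0.6, 0,0,0,0,0,14,0.6, 0,0,0,0,0,14,0.6]'
python3 - <<'E'
from stand import *
f,*W=cam("wrist");cv2.imwrite("pics/w4.png",f[:,:,::-1])
print(cv2.imwrite("pics/m4.png",np.vstack([f[:300,:,::-1],cam("side")[0][140:340,100:400,::-1].copy()[:, :].repeat(1,0) if 0 else cv2.resize(cam("side")[0][190:290,215:355,::-1],(420,300)).copy() if 0 else np.zeros((1,560,3),np.uint8)])))
E
```

```text
clock: 9.72
tool_pos: [582.7, 61.5, 67.3]
ee_rot: [-180.0, 0.0, 11.9]
contact_force: [0.5, 0.7, -2.6]
grip_width: 0.635
finger_force: 30.0
clock: 10.35
tool_pos: [582.7, 61.5, 53.2]
ee_rot: [-180.0, 0.0, 11.9]
contact_force: [0.2, -0.2, -2.1]
grip_width: 0.636
finger_force: 30.0
True
```

View pics/w4.png

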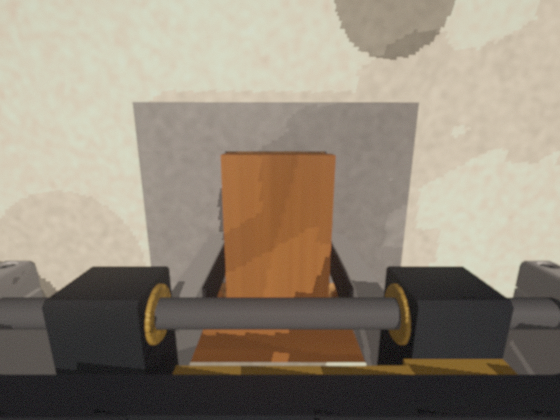

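```bash
python3 -m creep '[0,0,0,0,0,2,0.6, 0,0,0,0,0,4,0.6, 0,0,0,0,0,5,0.6, 0,0,0,0,0,5,0.6]'
```

```text
clock: 10.9
tool_pos: [582.8, 61.5, 48.4]
ee_rot: [-180.0, 0.0, 11.8]
contact_force: [1.1, 0.0, -2.6]
grip_width: 0.636
finger_force: 30.0
```

```bash
python3 -m creep '[0,0,0,0,0,1,0.6, 0,0,0,0,0,1.5,0.6, 0,0,0,0,0,1.5,0.4, 0,0,0,0,0,1.5,0.2, 0,0,0,0,0,1.5,0, 0,0,0,0,0,1.5,0, 0,0,0,0,0,1.5,0, 0,0,0,0,0,-20,0, 0,0,0,0,0,-60,0, 0,0,0,0,0,-110,0]'
python3 -m creep '[0,0,0,-20,0,-35,0, 0,0,0,-50,0,-70,0, 0,0,0,-70,0,-70,0, 0,0,0,-70,0,-70,0]'
python3 - <<'E'
from stand import *
f,*W=cam("wrist");np.savez("pics/w5.npz",K=W[0],R=W[1],t=W[2])
print(proj(st([578,60.5,8,0,0,np.radians(11.9)]),*W).round())
f2=cam("side")[0]
cv2.imwrite("pics/m5.png",np.hstack([cv2.resize(f[:300],(530,284))[:,:,::-1],cv2.resize(f2[195:275,235:310],(266,284),interpolation=cv2.INTER_CUBIC)[:,:,::-1]]))
E
```

```text
clock: 12.15
tool_pos: [581.7, 61.5, 158.1]
ee_rot: [-180.0, 0.2, 11.8]
contact_force: [-0.2, -0.4, 0.1]
grip_width: 1.001
finger_force: 0.0
clock: 12.65
tool_pos: [513.8, 47.1, 229.0]
ee_rot: [180.0, -0.1, 11.8]
contact_force: [0.4, -0.3, 0.2]
grip_width: 1.001
finger_force: 0.0
[[305.  75.]
 [249.  75.]
 [332. 194.]
 [222. 194.]
 [333. 169.]
 [221. 170.]
 [304. 169.]
 [251. 170.]]
```

View pics/m5.png

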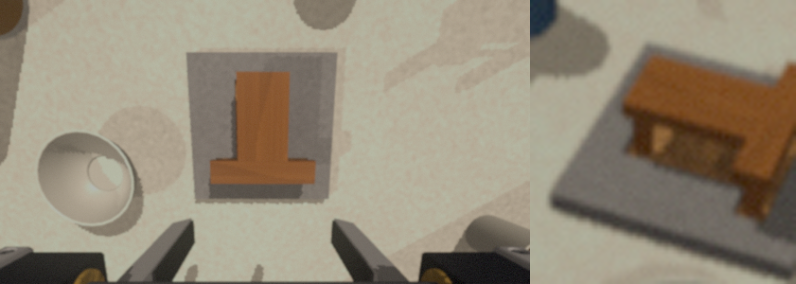

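```bash
python3 -m creep '[0,0,0,-18,36,0,0, 0,0,0,-37,72,0,0, 0,0,0,-55,108,0,0, 0,0,0,-74,144,0,0, 0,0,0,-92,180,0,0, 0,0,0,-110,216,0,0, 0,0,0,-129,252,0,0, 0,0,0,-147,288,0,0, 0,0,0,-163,320,0,0, 0,0,0,-163,320,0,0]'
python3 -m creep '[0,0,0,0,0,0,0, 0,0,0,0,0,0,0]'
cat > shot.py <<'E'
import sys
from h import *
f,*W=cam("wrist");np.savez(f"pics/{sys.argv[1]}.npz",K=W[0],R=W[1],t=W[2]);cv2.imwrite(f"pics/{sys.argv[1]}.png",f[:,:,::-1])
E
python3 shot.py j1
python3 -m creep '[0,0,0,20,-45,0,0, 0,0,0,40,-90,0,0, 0,0,0,40,-90,0,0, 0,0,0,40,-90,0,0]'
python3 shot.py j2
python3 - <<'E'
import cv2,numpy as np
a=[cv2.imread(f"pics/j{i}.png")[:300,80:480] for i in(1,2)]
cv2.imwrite("pics/mj.png",np.hstack(a))
E
```

```text
clock: 14.0
tool_pos: [420.3, -301.6, 227.4]
ee_rot: [-179.9, 0.0, 11.6]
contact_force: [-0.4, 0.7, 0.9]
grip_width: 1.0
finger_force: 0.0
clock: 14.25
tool_pos: [421.0, -298.4, 228.1]
ee_rot: [-179.9, 0.0, 11.9]
contact_force: [-0.6, -0.4, -0.8]
grip_width: 1.003
finger_force: 0.0
clock: 14.8
tool_pos: [441.5, -202.9, 228.7]
ee_rot: [179.9, -0.0, 11.9]
contact_force: [-0.7, -0.6, 0.1]
grip_width: 1.002
finger_force: 0.0
```

View pics/mj.png

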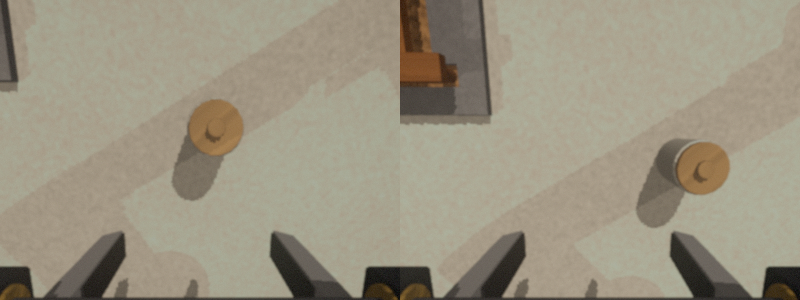

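```bash
python3 - <<'E'
from h import *
C=[];U=[]
for n,c in(("j1",(295,127)),("j2",(382,167))):
    f=cv2.imread(f"pics/{n}.png");h=cv2.cvtColor(f,cv2.COLOR_BGR2HSV)
    m=((h[...,1]>110)&(h[...,0]<25)).astype(np.uint8);k,l,s,ce=cv2.connectedComponentsWithStats(m)
    i=l[c[1]+8,c[0]+8];pts=np.argwhere(l==i)[:,::-1].astype(np.float32);
    (u,v),r=cv2.minEnclosingCircle(pts);print(n,i,s[i],ce[i],(u,v),r)
    g=np.load(f"pics/{n}.npz");C.append((g["K"],g["R"],g["t"]));U.append(s[i][:2]+(s[i][2:4]-1)/2)
print(U);x,e=tri(U,C);print(x,e)
for z in(92,98,104):print(z,[onplane(u,z,*c)[0].round(1) for u,c in zip(U,C)])
s=manip.observe();print(s["tool_pos"],s["ee_rot"])
R=Ro.from_euler("xyz",[180,0,11.9],degrees=True).as_matrix();print(R.T@(x-s["tool_pos"]))
E
```

```text
j1 2 [ 269  100   54   55 2299] [295.32796868 127.23618965] (295.0, 127.10185241699219) 27.559314727783203
j2 2 [ 356  143   53   51 2090] [382.21196172 167.80478469] (382.30023193359375, 167.88442993164062) 26.89239501953125
[array([295.5, 127. ]), array([382., 168.])]
[ 498.23110037 -300.22440934   96.89996817] [0.29136882]
92 [array([ 498.6, -300.5,   92. ]), array([ 497.9, -302. ,   92. ])]
98 [array([ 498.4, -300.2,   98. ]), array([ 498.1, -299.8,   98. ])]
104 [array([ 498.2, -299.9,  104. ]), array([ 498.3, -297.5,  104. ])]
[ 441.33038117 -203.51097385  228.65729535] [ 1.79952683e+02 -8.45544245e-03  1.18671312e+01]
[ 35.73514981 106.36813206 131.75732718]
```

```bash
python3 -m creep '[0,0,0,12,36,20,0, 0,0,0,24,72,40,0, 0,0,0,35.5,106.4,60,0, 0,0,0,35.5,106.4,80,0, 0,0,0,35.5,106.4,80,0, 0,0,0,35.5,106.4,105,0, 0,0,0,35.5,106.4,135,0, 0,0,0,35.5,106.4,155,0, 0,0,0,35.5,106.4,166,0, 0,0,0,35.5,106.4,166,0]' 25
python3 -m creep '[0,0,0,0,0,0,0.3, 0,0,0,0,0,0,0.6, 0,0,0,0,0,0,0.6, 0,0,0,0,0,0,0.6, 0,0,0,0,0,-5,0.6, 0,0,0,0,0,-20,0.6, 0,0,0,0,0,-40,0.6, 0,0,0,0,0,-75,0.6, 0,0,0,0,0,-110,0.6, 0,0,0,0,0,-120,0.6]'
```

```text
clock: 16.1
tool_pos: [497.6, -300.2, 62.5]
ee_rot: [-180.0, 0.0, 11.8]
contact_force: [-0.3, 0.2, 0.5]
grip_width: 1.0
finger_force: 0.0
clock: 17.35
tool_pos: [499.4, -301.4, 186.2]
ee_rot: [179.7, -0.2, 11.8]
contact_force: [-0.7, -0.0, -2.5]
grip_width: 0.615
finger_force: 25.0
```

```bash
python3 -m creep '[0,0,0,10,-20,0,0.6, 0,0,0,27,-60,0,0.6, 0,0,0,45,-100,0,0.6, 0,0,0,63,-140,0,0.6, 0,0,0,82,-180,0,0.6, 0,0,0,100,-220,0,0.6, 0,0,0,118,-260,0,0.6, 0,0,0,134,-296,0,0.6, 0,0,0,146,-322,0,0.6, 0,0,0,152.5,-336.4,0,0.6]'
python3 -m creep '[0,0,0,0,0,0,0.6, 0,0,0,0,0,10,0.6, 0,0,0,0,0,25,0.6, 0,0,0,0,0,38,0.6, 0,0,0,0,0,46,0.6, 0,0,0,0,0,51,0.6, 0,0,0,0,0,54,0.6, 0,0,0,0,0,54,0.6]'
python3 - <<'E'
from stand import *
f,*W=cam("wrist");f2=cam("side")[0]
cv2.imwrite("pics/m6.png",np.hstack([cv2.resize(f[:300],(480,257))[:,:,::-1],cv2.resize(f2[150:280,215:365],(297,257),interpolation=cv2.INTER_CUBIC)[:,:,::-1]]))
E
```

```text
clock: 18.6
tool_pos: [576.1, 63.2, 180.2]
ee_rot: [-179.9, 0.2, 12.0]
contact_force: [0.3, -0.4, -3.1]
grip_width: 0.614
finger_force: 25.0
clock: 19.6
tool_pos: [578.1, 60.5, 128.6]
ee_rot: [180.0, -0.0, 11.9]
contact_force: [0.0, -0.4, -3.2]
grip_width: 0.617
finger_force: 25.0
```

View pics/m6.png

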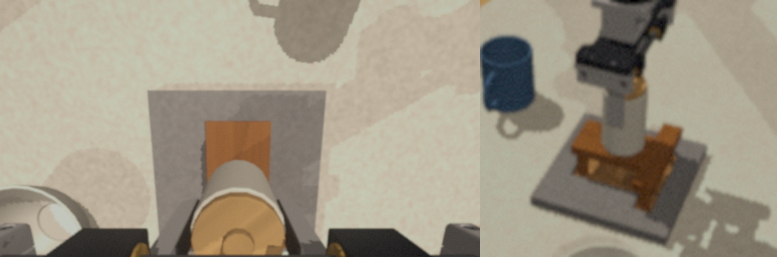

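The jar is upright and centred just above the stand: stem at 205–270 px, jar at 193–285 px in the wrist half. I'll lower it the last few millimetres, watching the force.

```bash
python3 -m creep '[0,0,0,0,0,1.5,0.6, 0,0,0,0,0,3,0.6, 0,0,0,0,0,3,0.6]'; python3 -m creep '[0,0,0,0,0,0.5,0.6, 0,0,0,0,0,1,0.6, 0,0,0,0,0,1,0.6]'
```

```text
clock: 20.08
tool_pos: [577.8, 60.5, 125.3]
ee_rot: [-180.0, 0.0, 11.8]
contact_force: [-0.3, -0.8, -2.2]
grip_width: 0.614
finger_force: 25.0
clock: 20.45
tool_pos: [578.1, 60.5, 124.8]
ee_rot: [180.0, -0.0, 11.8]
contact_force: [-0.3, -0.4, -0.3]
grip_width: 0.613
finger_force: 25.0
```

Touching down. A touch more, then open slowly and rise straight up.

```bash
python3 -m creep '[0,0,0,0,0,0.4,0.6, 0,0,0,0,0,0.4,0.6, 0,0,0,0,0,0.4,0.36, 0,0,0,0,0,0.4,0.25, 0,0,0,0,0,0.4,0.1, 0,0,0,0,0,0.4,0, 0,0,0,0,0,0.4,0, 0,0,0,0,0,0.4,0]'
python3 -m creep '[0,0,0,0,0,-8,0, 0,0,0,0,0,-25,0, 0,0,0,0,0,-50,0, 0,0,0,0,0,-80,0, 0,0,0,0,0,-110,0, 0,0,0,-30,0,-120,0, 0,0,0,-70,0,-120,0, 0,0,0,-70,0,-120,0, 0,0,0,-70,0,-120,0]'
python3 - <<'E'
from stand import *
f,*W=cam("wrist");f2=cam("side")[0]
X=Ro.from_euler("z",11.9,degrees=True).apply([[64,30,54],[64,-30,54],[-36,64,54],[-36,-64,54],[0,0,151]])+[578,60.5,8]
p=proj(X,*W);print(p.round())
for q in p: cv2.circle(f,tuple(int(v) for v in q.round()),2,(0,255,0),-1)
cv2.imwrite("pics/m7.png",np.hstack([f[:300,100:460][:,:,::-1],cv2.resize(f2[150:280,215:365],(346,300),interpolation=cv2.INTER_CUBIC)[:,:,::-1]]))
E
```

```text
clock: 21.45
tool_pos: [578.0, 60.5, 124.0]
ee_rot: [-180.0, -0.0, 11.8]
contact_force: [-0.4, -0.3, -0.0]
grip_width: 1.002
finger_force: 0.0
clock: 22.58
tool_pos: [510.4, 46.1, 245.5]
ee_rot: [180.0, -0.2, 11.8]
contact_force: [0.6, -0.2, 0.3]
grip_width: 1.001
finger_force: 0.0
[[250.  75.]
 [304.  75.]
 [223. 165.]
 [331. 165.]
 [277. 134.]]
```

View pics/m7.png

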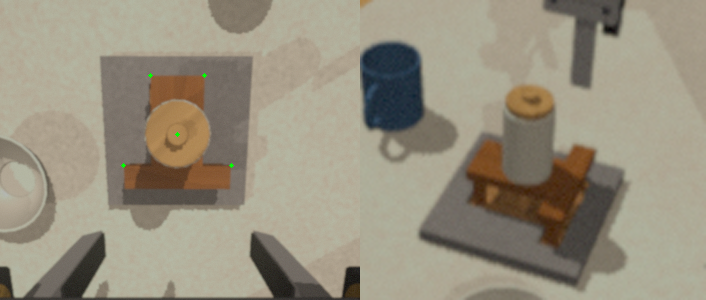

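The predicted corner marks land on the stand's corners (150–204, 75), and the lid centre is within 1 px of the prediction at (177,134). The jar stands upright on the level stand, so I'm handing in.

```bash
python3 -m creep '[0,0,0,0,0,0,0, 0,0,0,0,0,0,0]' && python3 -c "
from bench import manip;print(manip.close_job())"
```

```text
clock: 22.92
tool_pos: [509.8, 46.2, 243.8]
ee_rot: [-180.0, 0.0, 11.9]
contact_force: [-0.0, -0.6, -0.3]
grip_width: 0.999
finger_force: 0.0
the job is handed in; nothing more can be done
None
```

I turned the stand in two holds until it sat flat in the tray's pocket, stood the jar upright in the middle of it, and handed the job in at about 23 s; the last pictures showed both in place, but the hand-in returned no verdict.

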